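Nest the washed steel cups on the enamel plate

TASK

The four washed steel cups stand upside down on the table; put the set away as one nest in the middle of the enamel plate, still upside down: the smallest first, then the next size over it, and so on until the largest covers them all, every rim fully down on the plate. Set each cup down rather than dropping it, and leave the mug, the sugar bowl and the salt shaker where they stand.

Things in the scene. Friction and masses are not known exactly. Their poses are not given: they have to be found in the camera images.
- cup_smallest: The smallest of four plain stainless-steel cups, upside down: closed flat base on top. Round, no handle, straight taper: 42 mm across at the mouth (below), 32 mm at the base (top), 44 mm tall, wall 2 mm, about 30 g. Origin at the centre of its mouth, at table height; z up. It goes innermost.
- cup_second: The second smallest of four plain stainless-steel cups, upside down: closed flat base on top. Round, no handle, straight taper: 54 mm across at the mouth (below), 42 mm at the base (top), 60 mm tall, wall 2 mm, about 50 g. Origin at the centre of its mouth, at table height; z up. Fully down over the next smaller cup it has about 4 mm of room all round and its rim reaches the surface below.
- cup_third: The second largest of four plain stainless-steel cups, upside down: closed flat base on top. Round, no handle, straight taper: 66 mm across at the mouth (below), 52 mm at the base (top), 76 mm tall, wall 2 mm, about 80 g. Origin at the centre of its mouth, at table height; z up. Fully down over the next smaller cup it has about 4 mm of room all round and its rim reaches the surface below.
- cup_largest: The largest of four plain stainless-steel cups, upside down: closed flat base on top. Round, no handle, straight taper: 78 mm across at the mouth (below), 62 mm at the base (top), 92 mm tall, wall 2 mm, about 110 g. Origin at the centre of its mouth, at table height; z up. Fully down over the next smaller cup it has about 4 mm of room all round and its rim reaches the surface below.
- plate: White enamel side plate with a blue edge, 180 mm across, about 350 g, loose on the table. Its flat floor is 120 mm across and 4 mm above the table; from there the border slopes up to 16 mm above the table at the edge. Origin at the centre of its underside, z up. The cups are nested at its centre.
- mug: Bystander: white enamel mug with a blue rim, standing upright, 80 mm across and 80 mm tall, loop handle reaching 70 mm from its axis along its own +y. Origin at the centre of its underside.
- sugar_bowl: Bystander: round red plastic sugar bowl with a closed hinged lid, 94 mm across (hinge reaches 53 mm from its axis on its own +x side), 90 mm tall with the lid's knob. Origin at the centre of its underside.
- salt_shaker: Bystander: glass salt shaker with a steel cap, 44 mm across at the foot, 81 mm tall. Origin at the centre of its underside.

How it is judged:
On the way, in this order (a step that is already met when the one before it is completed fails the run):
1. The smallest cup stands upside down in the middle of the plate, its rim on the plate, released (horizontal distance between cup_smallest and plate below 0.015 m and z of cup_smallest in the frame of plate between 0.001 and 0.008 m and angle between cup_smallest's own z axis and vertical below 0.08 rad and linear speed of cup_smallest below 0.03 m/s and contact force between the fingers and cup_smallest below 0.1 N), for 0.2 s.
2. The second smallest cup stands upside down over the one before, its rim on the plate, released (horizontal distance between cup_second and plate below 0.015 m and z of cup_second in the frame of plate between 0.001 and 0.008 m and angle between cup_second's own z axis and vertical below 0.08 rad and linear speed of cup_second below 0.03 m/s and contact force between the fingers and cup_second below 0.1 N and horizontal distance between cup_second and cup_smallest below 0.01 m), for 0.2 s.
3. The second largest cup stands upside down over the one before, its rim on the plate, released (horizontal distance between cup_third and plate below 0.015 m and z of cup_third in the frame of plate between 0.001 and 0.008 m and angle between cup_third's own z axis and vertical below 0.08 rad and linear speed of cup_third below 0.03 m/s and contact force between the fingers and cup_third below 0.1 N and horizontal distance between cup_third and cup_second below 0.01 m), for 0.2 s.
4. The largest cup stands upside down over the one before, its rim on the plate, released (horizontal distance between cup_largest and plate below 0.015 m and z of cup_largest in the frame of plate between 0.001 and 0.008 m and angle between cup_largest's own z axis and vertical below 0.08 rad and linear speed of cup_largest below 0.03 m/s and contact force between the fingers and cup_largest below 0.1 N and horizontal distance between cup_largest and cup_third below 0.01 m), for 0.2 s.
At the end, for the whole second after the job is handed in: All four cups are upside down, one over the other, at the middle of the plate: each within 15 mm of the plate's centre and 10 mm of the next smaller cup's axis, its rim on the plate's floor (origin 1 to 8 mm above the plate's underside), tilted less than 0.08 rad, released and at rest (all of step 1 and all of step 2 and all of step 3 and all of step 4 and angular speed of each of cup_smallest, cup_second, cup_third, cup_largest below 0.3 rad/s and linear speed of plate below 0.03 m/s); the robot touches nothing.
It fails at once if the enamel mug is moved more than 25 mm or tipped (distance of mug from where it was at the start of the episode above 0.025 m or angle between mug's own z axis and vertical above 0.3 rad).
It fails at once if the sugar bowl is moved more than 25 mm or tipped (distance of sugar_bowl from where it was at the start of the episode above 0.025 m or angle between sugar_bowl's own z axis and vertical above 0.3 rad).
It fails at once if the salt shaker is moved more than 25 mm or tipped (distance of salt_shaker from where it was at the start of the episode above 0.025 m or angle between salt_shaker's own z axis and vertical above 0.3 rad).
It fails at once if a cup is dropped (it falls free, from about 25 mm or more, at over 0.7 m/s, touched by no finger) ((linear speed of cup_smallest above 0.7 m/s and contact force between the fingers and cup_smallest below 0.05 N) or (linear speed of cup_second above 0.7 m/s and contact force between the fingers and cup_second below 0.05 N) or (linear speed of cup_third above 0.7 m/s and contact force between the fingers and cup_third below 0.05 N) or (linear speed of cup_largest above 0.7 m/s and contact force between the fingers and cup_largest below 0.05 N)).
It also fails if it takes over 128 s, if anything falls off the work surface, if the arm or the gripper's body presses on something with over 40 N, if the wrist force passes 120 N, or if a joint passes its speed limit or range.

ROBOT

A 7-joint arm with a two-finger parallel gripper is mounted at the origin on the work surface. World frame = base frame: x ahead of the robot, y to its left, z up, the work surface at z = 0. Lengths are in m, angles in rad, forces in N, time in s.
With the tool pointing down it reaches from about 0.425 to 0.975 m from the base axis. Payload 16.7 kg.
Tool frame: the origin (TCP) lies on the centre line of the jaws, within the pads' length; the fingertips stand 22 mm ahead of it and the grasp point (between the pads) lies 3 mm ahead of it; y points along the fingers, z is the direction in which the jaws open and shut, and the axes are right-handed (so a half turn about y gives the same grasp; the last joint's range is limited). The gripper opens to 85 mm and grips with 20 to 120 N. Pads are 22 mm wide; open, the fingers measure 114 mm over their backs; the gripper's body (76 mm by 85 mm) begins 54 mm behind the grasp point. The pads swing forward as they close: fully open they stand 13 mm farther back than shut.
Start: joints at [1.103, 0.426, 0.074, 1.606, -0.034, 1.111, -0.067], TCP at [0.211, -0.641, 0.253] pointing down, gripper open.
Joint ranges: [-2.85, 2.85], [-0.5, 2.14], [-1.23, 1.37], [0.21, 2.46], [-1.02, 4.16], [0.16, 2.05], [-2.73, 2.73]. Speed limits (rad/s): [1.89, 1.89, 2.39, 2.39, 3.01, 3.01, 3.01].

INTERFACE

Orientations are given as a rotation vector (axis times angle).
In Python, from rig import bot, viewer, finder gives the robot as it stands.
- The arm moves only by the tool move_arm, never from a script. Its argument "series" is a list of rows, each an object with "rot": the turn, a rotation vector about the tool's x, y, z in units of 6 degrees (1.0 is 6 degrees), a list of three; "dp": the shift along the tool's x, y, z in units of 40 mm (1.0 is 40 mm), a list of three; "grip": the opening in per cent of the stroke, from 0 (shut) to 100 (fully open). In form: [{"rot": [rx, ry, rz], "dp": [x, y, z], "grip": grip}, ...]. A call has 1 to 5 rows; each row is the pose to reach, as a shift and turn from the pose commanded when the call began, along the tool's axes at that moment; what a row does not reach only later rows make up. A row lasts 1/12 s, in which the tool goes at most 41.7 mm and 7.16 degrees, less where a joint would pass 70% of its speed; a pose out of reach is approached as far as the arm can. A call with a gripper value outside its range is refused whole. The fingers move at their own pace and stop on an object; the grip force is fixed at half the most. Time passes only in rows, so rows that repeat a pose let the fingers close. It gives the time, the measured TCP pose, the force and the opening at its end, in the units of the state.
- bot.get_state(): the state, without advancing time (a new reading comes with each control period).
- viewer.get_image(name): name is "scene" or "top" or "wrist"; returns (picture, depth): 480x640x3 uint8, red, green, blue; 480x640 float32, m along the optical axis (not along the pixel's ray), 0 where there is no reading.
- viewer.get_calibration(name): a dict with "fovy" (degrees; the focal length in pixels is half the picture's height over the tangent of half this angle, whatever the lens; pixels are square), "cx", "cy" (the principal point, pixels), "origin" and "attitude" of the camera in the world. Camera axes: x right, y up, looking along -z (the intrinsics and any distortion apply to the point x, -y, -z); pixel columns grow to the right and rows downward; lengths in m; the calibration is good to about 2 mm. A picture is of the moment at which its call begins: read the wrist's pose just before it. get_calibration takes no time and is no camera call; for the wrist camera it gives the pose at the moment of the call.
- bot.job_done(): hands the job in, once; it reports no verdict.
Trained networks look in the newest picture that a camera, given by its name, has taken for a name from the list of things; names that differ only in an ending like _2 or _b are one class to them, and where a whole thing is asked for, a point or a joint stands for the part that bears it (a point fixed in the world has none). Each returns a list of dicts, best first, with "p" (0 to 1); they miss things now and then, are a little off and sometimes report something else, mostly with a low value. They report only what shows in the picture. A call takes as long as a camera call.
- finder.regions_of(target, camera): "mask" (480x640 bool, what is visible of it) and "pixel" ([column, row] in pixels, amid what is visible of it).
The state is a dict: "t": time; "joint_pos": joint angles; "dq": joint speeds; "joint_efforts": joint torques, N m; "tool_pos": TCP position; "ee_rot": TCP orientation; "ft_force": force on the tool from outside, world axes, zero at the start; "moment": the same for the moment, N m; "width": opening from 0.0 (shut) to 1.0 (fully open).
Only numpy, scipy, OpenCV 4.12 (cv2) and the standard library are available. Lean on these libraries where they do the work, as an engineer would, in place of code of your own. Each camera call takes 0.05 s, during which the arm holds its last target. There are 200 camera calls.

## Working session

There is one attempt and no reset: what is moved stays moved. The work goes in short steps, Python scripts to look and compute and a tool call to move; the robot and the scene stay as the last step left them, time stands still between calls to the robot, and variables do not carry over. Pictures are saved under pics/ and viewed, about 12 in all and at most 16, crops included, and the job is handed in when it is done.

Besides the shell and the picture viewer there is one more tool, called after "Request:" as a command line: name --argument value ..., lists and objects as JSON in quotes. move_arm: Moves the arm, as the interface text tells. Its arguments: {"type":"object","properties":{"series":{"type":"array"}},"required":["series"]}

```bash
mkdir -p pics; ls; cat > h.py <<'E'
import numpy as np, cv2
from rig import bot, viewer, finder
from scipy.spatial.transform import Rotation as R
def save(n,im): cv2.imwrite('pics/'+n,im[:,:,::-1])
def att(c):
    a=np.array(c['attitude'],float)
    return a if a.shape==(3,3) else R.from_rotvec(a).as_matrix() if a.size==3 else R.from_quat(a).as_matrix()
def cloud(d,c):
    f=240/np.tan(np.radians(c['fovy'])/2)
    v,u=np.mgrid[:480,:640]
    P=np.stack([(u-c['cx'])/f*d,-(v-c['cy'])/f*d,-d],-1)
    return P@att(c).T+np.array(c['origin'])
E
python3 - <<'E'
from h import *
print(bot.get_state())
ims=[]
for n in ['scene','top','wrist']:
    im,d=viewer.get_image(n); c=viewer.get_calibration(n); print(n,c,(d>0).mean())
    save(n+'0.png',im)
E
```

```text
pics
{'t': 0.0, 'joint_pos': array([ 1.10350676,  0.42675173,  0.07381621,  1.60662879, -0.0341035 ,
        1.11078796, -0.06710228]), 'dq': array([-0.00162707, -0.00035342, -0.00093297, -0.00093619,  0.0001429 ,
       -0.0025699 , -0.00049876]), 'joint_efforts': array([-2.15187072e-03, -9.49868989e+01,  3.75884995e+00, -4.63527632e+01,
        1.89548166e-02,  1.02581992e-02, -1.46370246e-05]), 'tool_pos': array([ 0.21078883, -0.64083379,  0.25258677]), 'ee_rot': array([-0.32878076,  2.05122287, -2.04855425]), 'ft_force': array([-0.25233224, -1.01190176, -0.26253024]), 'moment': array([ 0.00707252, -0.00806479, -0.02653552]), 'width': 1.0036217525974658}
scene {'fovy': 43.22341340590107, 'cx': 325.14447919107477, 'cy': 245.05527033827897, 'origin': array([ 1.04133943, -0.59209598,  1.15645879]), 'attitude': array([0.55740333, 0.17258243, 0.63341412])} 0.9960026041666666
top {'fovy': 47.68798774307787, 'cx': 322.47168659066983, 'cy': 247.06865012819281, 'origin': array([ 0.36510514, -0.00900226,  1.06338013]), 'attitude': array([ 0.17260429, -0.16012694, -1.46737145])} 0.995927734375
wrist {'fovy': 64.85624410297655, 'cx': 319.06988360923293, 'cy': 240.7861037828813, 'origin': array([ 0.28907432, -0.61536549,  0.37396699]), 'attitude': array([-0.27933912,  0.20426289, -1.24062477])} 0.9959733072916667
```

View pics/scene0.png

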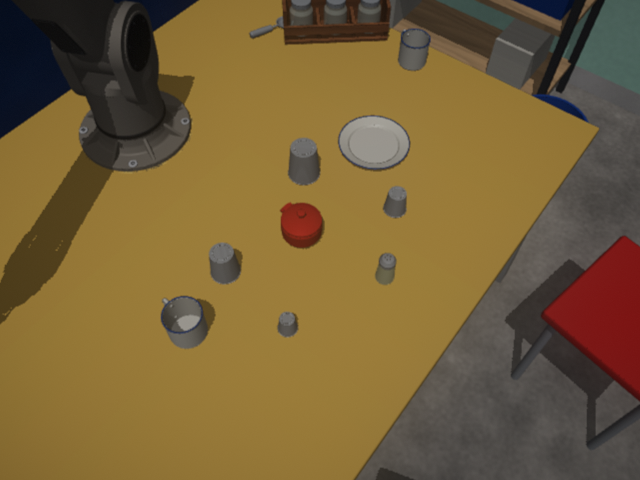

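View pics/top0.png

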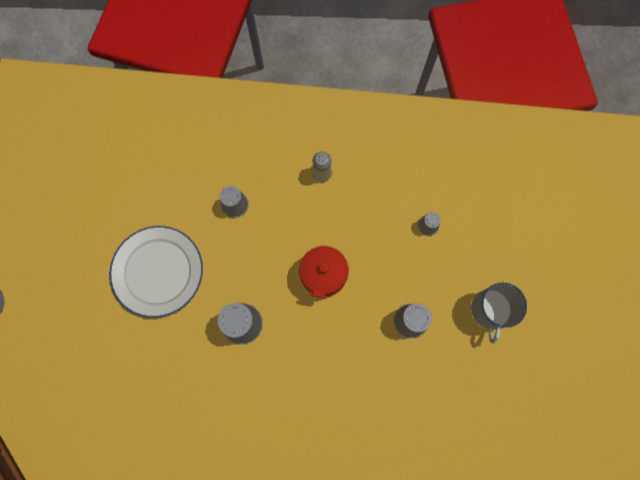

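```bash
python3 - <<'E'
from h import *
for n in ['scene','top']:
    im,d=viewer.get_image(n); c=viewer.get_calibration(n); P=cloud(d,c)
    print(n,'attitude check: view dir',-att(c)[:,2])
    for t in ['cup_smallest','cup_second','cup_third','cup_largest','plate','mug','sugar_bowl','salt_shaker']:
        for r in finder.regions_of(t,n)[:2]:
            m=cv2.erode(r['mask'].astype(np.uint8),np.ones((3,3)))>0
            m&=d>0
            if m.sum()<10: continue
            Q=P[m]; z=np.percentile(Q[:,2],[2,50,95])
            T=Q[Q[:,2]>z[2]-.006]
            lo,hi=np.percentile(T,2,0),np.percentile(T,98,0)
            a,b=np.percentile(Q,1,0),np.percentile(Q,99,0)
            print(t,round(r['p'],2),np.round(r['pixel']),m.sum(),'z',z.round(3),'top mid',((lo+hi)/2)[:2].round(3),'size',(hi-lo)[:2].round(3),'all mid',((a+b)/2)[:2].round(3),(b-a)[:2].round(3))
E
```

```text
scene attitude check: view dir [-0.31791439  0.43964774 -0.84002399]
cup_smallest 0.95 [289. 327.] 327 z [0.005 0.037 0.046] top mid [ 0.668 -0.201] size [0.026 0.026] all mid [ 0.67  -0.203] [0.03  0.032]
cup_second 0.94 [396. 203.] 501 z [0.003 0.043 0.061] top mid [0.674 0.193] size [0.036 0.036] all mid [0.675 0.19 ] [0.043 0.04 ]
cup_second 0.61 [300. 161.] 1077 z [0.005 0.067 0.092] top mid [0.437 0.147] size [0.053 0.053] all mid [0.441 0.143] [0.059 0.06 ]
cup_third 0.82 [226. 263.] 938 z [0.003 0.061 0.077] top mid [ 0.473 -0.176] size [0.045 0.045] all mid [ 0.476 -0.18 ] [0.052 0.053]
cup_largest 0.9 [301. 165.] 1099 z [0.006 0.068 0.092] top mid [0.437 0.147] size [0.054 0.054] all mid [0.441 0.143] [0.06 0.06]
plate 0.83 [375. 143.] 2782 z [-0.003  0.005  0.014] top mid [0.519 0.331] size [0.166 0.166] all mid [0.518 0.331] [0.164 0.162]
mug 0.61 [187. 322.] 1616 z [-0.001  0.039  0.079] top mid [ 0.509 -0.331] size [0.08  0.075] all mid [ 0.509 -0.33 ] [0.08  0.076]
sugar_bowl 0.58 [301. 224.] 1450 z [0.024 0.067 0.075] top mid [0.545 0.   ] size [0.061 0.061] all mid [
[... 852 characters left out ...]
e [0.054 0.052] all mid [0.425 0.146] [0.063 0.061]
plate 0.91 [155. 272.] 6228 z [-0.001  0.005  0.014] top mid [0.514 0.331] size [0.168 0.168] all mid [0.514 0.331] [0.165 0.166]
mug 0.8 [497. 307.] 1857 z [-0.001  0.026  0.078] top mid [ 0.503 -0.327] size [0.076 0.077] all mid [ 0.494 -0.327] [0.095 0.077]
mug 0.58 [323. 166.] 444 z [0.013 0.069 0.08 ] top mid [0.751 0.028] size [0.026 0.026] all mid [0.748 0.028] [0.031 0.035]
sugar_bowl 0.69 [321. 271.] 1839 z [0.06  0.069 0.076] top mid [0.539 0.004] size [0.06  0.059] all mid [0.535 0.003] [0.089 0.082]
salt_shaker 0.96 [322. 168.] 432 z [0.012 0.068 0.08 ] top mid [0.751 0.028] size [0.025 0.026] all mid [0.747 0.028] [0.031 0.035]
```

The scene view shows the cups at about (288,324), (396,202), (224,263) and (304,161), and the plate at (374,143). The top view agrees with this. The heights of 44, 60, 76 and 92 mm match the text, but the two cameras differ by 5–9 mm in xy, so I'll refine with the wrist camera.

```bash
cat >> h.py <<'E'
def plan(*targets, yaw=None):
    """world TCP targets -> dp units from present pose; prints"""
    s=bot.get_state(); M=R.from_rotvec(s['ee_rot']).as_matrix(); p=np.array(s['tool_pos'])
    print('p',p.round(4),'w',round(s['width'],3),'F',s['ft_force'].round(1),'t',round(s['t'],2))
    for q in targets: print(q,'dp',(M.T@(np.array(q)-p)/.04).round(2))
E
python3 - <<'E'
from h import *
s=bot.get_state(); M=R.from_rotvec(s['ee_rot']).as_matrix(); print(M.round(3))
c=viewer.get_calibration('wrist'); print('cam in tool',M.T@(c['origin']-s['tool_pos']), 'view dir in tool',M.T@-att(c)[:,2],'right in tool',M.T@att(c)[:,0])
# target: y_tool down; z_tool along world x or so (nearest)
for zt in ([1,0,0],[-1,0,0],[0,1,0],[0,-1,0]):
    y=np.array([0,0,-1.]); x=np.cross(y,zt); T=np.stack([x,y,zt],1)
    print(zt,(R.from_matrix(M.T@T).as_rotvec(degrees=True)/6).round(2))
plan([.50,-.40,.30],[.663,-.198,.30])
E
```

```text
[[-0.95   0.     0.312]
 [-0.312  0.    -0.95 ]
 [-0.    -1.    -0.   ]]
cam in tool [-8.23378897e-02 -1.21206579e-01  4.61596553e-05] view dir in tool [ 3.18358238e-01  9.47970358e-01 -4.82346822e-04] right in tool [-5.77003943e-04  7.02596422e-04  9.99999587e-01]
[1, 0, 0] [ -0.   -11.97  -0.  ]
[-1, 0, 0] [ 0.   18.03 -0.  ]
[0, 1, 0] [ -0.   -26.97  -0.  ]
[0, -1, 0] [ 0.    3.03 -0.  ]
p [ 0.2109 -0.6412  0.2533] w 1.0 F [-0.1 -0.5  1. ] t 1.05
[0.5, -0.4, 0.3] dp [-8.75 -1.17 -3.47]
[0.663, -0.198, 0.3] dp [-14.2   -1.17  -6.99]
```

View pics/wrist0.png

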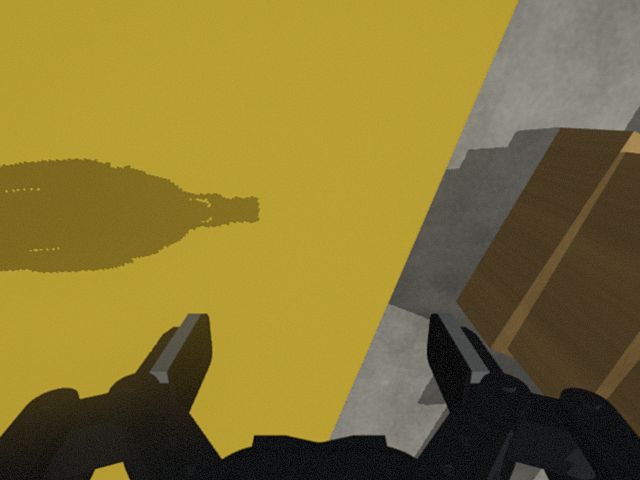

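The wrist view shows only the fingers, at about (200,340) and (445,340), and empty table. I'm turning the tool square to the world axes and heading to the smallest cup.

Request:
move_arm --series '[{"rot": [0,1,0],"dp": [-0.9,0,-0.4],"grip": 100},{"rot": [0,2,0],"dp": [-1.8,0,-0.8],"grip": 100},{"rot": [0,3.03,0],"dp": [-2.7,0,-1.2],"grip": 100},{"rot": [0,3.03,0],"dp": [-3.6,0,-1.6],"grip": 100},{"rot": [0,3.03,0],"dp": [-4.5,0,-2.0],"grip": 100}]'

```text
t: 1.47
tool_pos: [0.358, -0.5075, 0.2535]
ee_rot: [-0.001, -2.221, 2.221]
ft_force: [1.3, -1.2, 0.5]
width: 1.0
```

```bash
python3 - <<'E'
from h import *
plan([.64,-.198,.25]); s=bot.get_state(); print(s['joint_pos'].round(2)); print(R.from_rotvec(s['ee_rot']).as_matrix().round(3))
E
```

```text
p [ 0.358  -0.5075  0.2535] w 1.0 F [ 1.3 -1.2  0.5] t 1.47
[0.64, -0.198, 0.25] dp [-7.05  0.08 -7.74]
[ 0.8   0.34  0.07  1.73 -0.03  1.07 -0.69]
[[-1.  0. -0.]
 [ 0. -0. -1.]
 [-0. -1.  0.]]
```

Request:
move_arm --series '[{"rot": [0,0,0],"dp": [-0.7,0,-0.77],"grip": 100},{"rot": [0,0,0],"dp": [-1.4,0,-1.54],"grip": 100},{"rot": [0,0,0],"dp": [-2.1,0,-2.3],"grip": 100},{"rot": [0,0,0],"dp": [-2.8,0,-3.1],"grip": 100},{"rot": [0,0,0],"dp": [-3.5,0,-3.8],"grip": 100}]'

```text
t: 1.88
tool_pos: [0.4979, -0.3549, 0.2536]
ee_rot: [-0.0, 2.221, -2.221]
ft_force: [1.5, -0.1, -0.6]
width: 1.003
```

Request:
move_arm --series '[{"rot": [0,0,0],"dp": [-0.7,0,-0.77],"grip": 100},{"rot": [0,0,0],"dp": [-1.4,0,-1.54],"grip": 100},{"rot": [0,0,0],"dp": [-2.1,0,-2.3],"grip": 100},{"rot": [0,0,0],"dp": [-2.8,0,-3.1],"grip": 100},{"rot": [0,0,0],"dp": [-3.5,0,-3.8],"grip": 100}]'

```text
t: 2.3
tool_pos: [0.6378, -0.2027, 0.2536]
ee_rot: [-0.001, 2.221, -2.221]
ft_force: [0.0, 0.2, -1.2]
width: 0.994
```

```bash
cat >> h.py <<'E'
def look(t,name=None,top=True):
    c=viewer.get_calibration('wrist'); im,d=viewer.get_image('wrist'); c=viewer.get_calibration('wrist')
    rs=finder.regions_of(t,'wrist')
    if name: save(name,im)
    P=cloud(d,c)
    for r in rs[:2]:
        m=(r['mask'])&(d>0); Q=P[m]
        zt=np.median(Q[Q[:,2]>np.percentile(Q[:,2],90)-.004,2])
        tm=(m&(abs(P[...,2]-zt)<.003)).astype(np.uint8)
        cs=max(cv2.findContours(tm,cv2.RETR_EXTERNAL,cv2.CHAIN_APPROX_NONE)[0],key=len)[:,0]
        X=P[cs[:,1],cs[:,0],:2]
        h=cv2.convexHull(X.astype(np.float32))[:,0]
        A=np.c_[2*h,np.ones(len(h))]; s=np.linalg.lstsq(A,(h**2).sum(1),rcond=None)[0]
        T=P[tm>0]
        print(t,round(r['p'],2),np.round(r['pixel']),'ztop',zt.round(4),'circle',s[:2].round(4),'r',np.sqrt(s[2]+s[0]**2+s[1]**2).round(4),'mean',T.mean(0)[:2].round(4),'zrange',np.percentile(Q[:,2],[1,99]).round(3))
E
python3 - <<'E'
from h import *
look('cup_smallest','w1.png')
plan([.662,-.197,.10])
E
```

```text
cup_smallest 0.7 [311. 175.] ztop 0.0445 circle [ 0.6701 -0.1871] r 0.0158 mean [ 0.6704 -0.1871] zrange [0.002 0.046]
cup_smallest 0.5 [43. 66.] ztop 0.0791 circle [0.7587 0.0377] r 0.0154 mean [0.757  0.0296] zrange [0.002 0.082]
p [ 0.6409 -0.1973  0.2529] w 1.001 F [-0.7  0.3 -0.1] t 2.4
[0.662, -0.197, 0.1] dp [-0.52  3.82  0.01]
```

View pics/w1.png

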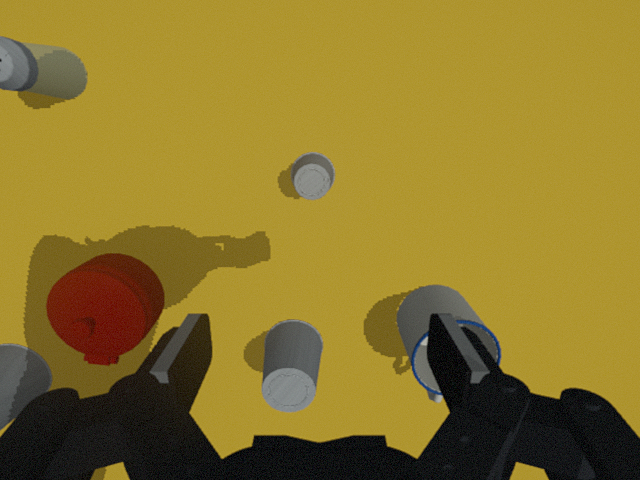

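The wrist view shows the smallest cup at (313,180), the third cup at (290,370) and the mug at (455,350). The arm was still settling when I took it, so I'll read the pose before each picture and look again closer.

```bash
sed -i "s/im,d=viewer.get_image('wrist'); c=viewer.get_calibration('wrist')/im,d=viewer.get_image('wrist')/" h.py; python3 - <<'E'
from h import *
look('cup_smallest')
E
```

```text
cup_smallest 0.62 [320. 177.] ztop 0.0447 circle [ 0.6644 -0.1961] r 0.0159 mean [ 0.6648 -0.1961] zrange [0.    0.046]
```

Request:
move_arm --series '[{"rot": [0,0,0],"dp": [-0.3,0.8,0],"grip": 70},{"rot": [0,0,0],"dp": [-0.6,1.6,0],"grip": 70},{"rot": [0,0,0],"dp": [-0.6,2.5,0],"grip": 70},{"rot": [0,0,0],"dp": [-0.6,2.5,0],"grip": 70},{"rot": [0,0,0],"dp": [-0.6,2.5,0],"grip": 70}]'

```text
t: 2.92
tool_pos: [0.6591, -0.206, 0.1524]
ee_rot: [0.003, -2.219, 2.219]
ft_force: [0.6, -0.5, 1.1]
width: 0.698
```

```bash
python3 - <<'E'
from h import *
look('cup_smallest','w2.png')
plan([.666,-.194,.05])
E
```

```text
cup_smallest 0.56 [308. 229.] ztop 0.0448 circle [ 0.6646 -0.1962] r 0.016 mean [ 0.6652 -0.1962] zrange [0.002 0.046]
cup_smallest 0.3 [ 44. 373.] ztop 0.0736 circle [0.5448 0.005 ] r 0.0335 mean [ 0.5496 -0.0084] zrange [0.009 0.085]
p [ 0.6611 -0.206   0.1557] w 0.699 F [0.4 0.5 1. ] t 3.02
[0.666, -0.194, 0.05] dp [-0.12  2.64 -0.3 ]
```

View pics/w2.png

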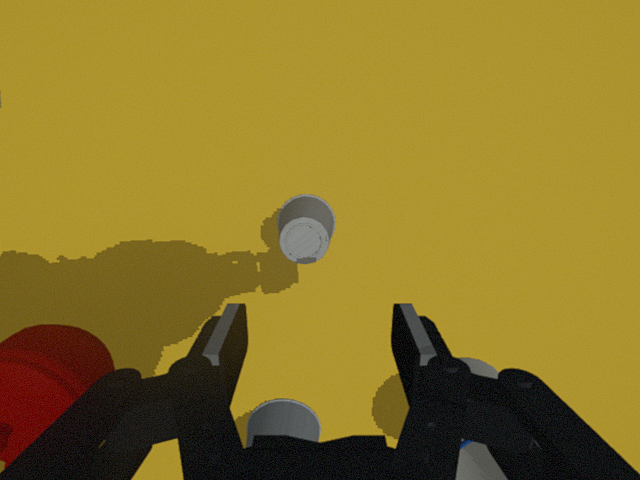

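The cup measures (0.6646, -0.1962) with its top at z 0.0447 from two wrist positions, and in the picture it sits at (305,235), just ahead of the jaws. Descending.

Request:
move_arm --series '[{"rot": [0,0,0],"dp": [-0.08,0.8,-0.2],"grip": 70},{"rot": [0,0,0],"dp": [-0.08,1.6,-0.2],"grip": 70},{"rot": [0,0,0],"dp": [-0.08,2.3,-0.2],"grip": 70},{"rot": [0,0,0],"dp": [-0.08,2.8,-0.2],"grip": 70},{"rot": [0,0,0],"dp": [-0.08,2.94,-0.2],"grip": 70}]'

```text
t: 3.43
tool_pos: [0.6634, -0.1972, 0.0351]
ee_rot: [0.001, -2.221, 2.221]
ft_force: [0.4, -0.8, -0.2]
width: 0.702
```

Request:
move_arm --series '[{"rot": [0,0,0],"dp": [0,0,0],"grip": 70},{"rot": [0,0,0],"dp": [0,0,0],"grip": 70},{"rot": [0,0,0],"dp": [0,0,0],"grip": 70}]'

```text
t: 3.68
tool_pos: [0.6653, -0.1974, 0.0384]
ee_rot: [0.004, 2.219, -2.221]
ft_force: [-0.8, -0.2, 0.5]
width: 0.702
```

```bash
python3 - <<'E'
from h import *
look('cup_smallest','w3.png')
plan([.6646,-.1962,.036])
E
```

```text
cup_smallest 0.69 [315. 327.] ztop 0.0448 circle [ 0.6647 -0.196 ] r 0.0162 mean [ 0.6659 -0.1961] zrange [0.002 0.046]
p [ 0.665  -0.1972  0.0378] w 0.698 F [0.8 0.6 0.4] t 3.78
[0.6646, -0.1962, 0.036] dp [ 0.01  0.04 -0.02]
```

Request:
move_arm --series '[{"rot": [0,0,0],"dp": [0,0,0],"grip": 40},{"rot": [0,0,0],"dp": [0,0,0],"grip": 20},{"rot": [0,0,0],"dp": [0,0,0],"grip": 20},{"rot": [0,0,0],"dp": [0,0,0],"grip": 20},{"rot": [0,0,0],"dp": [0,0,0],"grip": 20}]'

```text
t: 4.2
tool_pos: [0.6644, -0.1969, 0.037]
ee_rot: [0.001, 2.221, -2.221]
ft_force: [-3.7, 0.7, 12.8]
width: 0.408
```

Request:
move_arm --series '[{"rot": [0,0,0],"dp": [0,-0.2,0],"grip": 20},{"rot": [0,0,0],"dp": [0,-0.8,0],"grip": 20},{"rot": [0,0,0],"dp": [0,-1.7,0],"grip": 20},{"rot": [0,0,0],"dp": [0,-2.6,0],"grip": 20},{"rot": [0,0,0],"dp": [0,-3.5,0],"grip": 20}]'

```text
t: 4.62
tool_pos: [0.6636, -0.1967, 0.1777]
ee_rot: [-0.001, 2.222, -2.221]
ft_force: [0.6, 0.3, -0.2]
width: 0.404
```

```bash
python3 - <<'E'
from h import *
look('cup_smallest','w4.png')
plan([.59,.10,.18],[.515,.331,.18])
E
```

```text
cup_smallest 0.87 [321. 328.] ztop 0.1854 circle [ 0.6637 -0.1967] r 0.0163 mean [ 0.6651 -0.1967] zrange [0.143 0.187]
p [ 0.6668 -0.1976  0.1829] w 0.402 F [ 0.1 -0.1 -0.1] t 4.72
[0.59, 0.1, 0.18] dp [ 1.92  0.04 -7.44]
[0.515, 0.331, 0.18] dp [ 3.790e+00  1.000e-02 -1.321e+01]
```

View pics/w4.png

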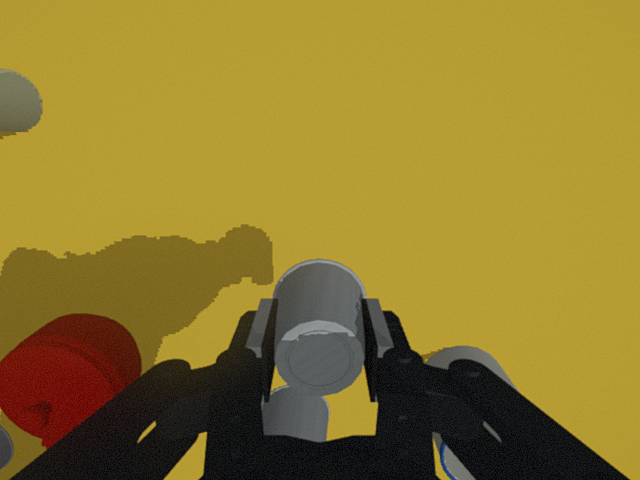

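The cup is held upright at (320,330), with its bottom about 40 mm below the TCP. Carrying it to the plate.

Request:
move_arm --series '[{"rot": [0,0,0],"dp": [0.2,0,-0.7],"grip": 20},{"rot": [0,0,0],"dp": [0.5,0,-1.7],"grip": 20},{"rot": [0,0,0],"dp": [0.8,0,-2.7],"grip": 20},{"rot": [0,0,0],"dp": [1.1,0,-3.7],"grip": 20},{"rot": [0,0,0],"dp": [1.4,0,-4.7],"grip": 20}]'

```text
t: 5.13
tool_pos: [0.607, -0.0076, 0.1759]
ee_rot: [0.0, 2.221, -2.221]
ft_force: [1.8, 0.1, -0.9]
width: 0.405
```

Request:
move_arm --series '[{"rot": [0,0,0],"dp": [0.3,0,-0.9],"grip": 20},{"rot": [0,0,0],"dp": [0.5,0,-1.8],"grip": 20},{"rot": [0,0,0],"dp": [0.8,0,-2.7],"grip": 20},{"rot": [0,0,0],"dp": [1.1,0,-3.6],"grip": 20},{"rot": [0,0,0],"dp": [1.4,0,-4.5],"grip": 20}]'

```text
t: 5.55
tool_pos: [0.551, 0.1723, 0.176]
ee_rot: [-0.0, 2.221, -2.221]
ft_force: [0.9, 0.2, -0.7]
width: 0.408
```

```bash
cat >> h.py <<'E'
def plate(name=None):
    c=viewer.get_calibration('wrist'); im,d=viewer.get_image('wrist')
    if name: save(name,im)
    rs=finder.regions_of('plate','wrist'); P=cloud(d,c)
    for r in rs[:1]:
        m=r['mask']&(d>0)
        # blue edge pixels: hue
        hsv=cv2.cvtColor(im,cv2.COLOR_RGB2HSV); dm=cv2.dilate(m.astype(np.uint8),np.ones((7,7)))>0
        b=dm&(hsv[...,0]>100)&(hsv[...,0]<135)&(hsv[...,1]>90)&(P[...,2]<.03)&(P[...,2]>.005)
        fl=m&(abs(P[...,2]-.004)<.003)
        X=P[b][:,:2]
        for k in range(4):
            A=np.c_[2*X,np.ones(len(X))]; s=np.linalg.lstsq(A,(X**2).sum(1),rcond=None)[0]
            rad=np.sqrt(s[2]+s[0]**2+s[1]**2); e=np.hypot(*(X-s[:2]).T)-rad; X=X[abs(e)<max(.003,2*e.std())]
        print('plate',round(r['p'],2),np.round(r['pixel']),'rim circle',s[:2].round(4),'r',rad.round(4),'n',len(X),'res',e.std().round(4),'x,y range',np.ptp(X,0).round(3),'floor z',np.median(P[fl][:,2]).round(4))
E
python3 - <<'E'
from h import *
plate('w5.png')
plan([.515,.331,.18])
E
```

```text
plate 0.81 [120. 256.] rim circle [0.5165 0.3312] r 0.089 n 1582 res 0.0007 x,y range [0.18  0.181] floor z 0.0048
p [0.5495 0.1775 0.1761] w 0.401 F [-0.3 -0.7 -1. ] t 5.65
[0.515, 0.331, 0.18] dp [ 0.83 -0.09 -3.84]
```

View pics/w5.png

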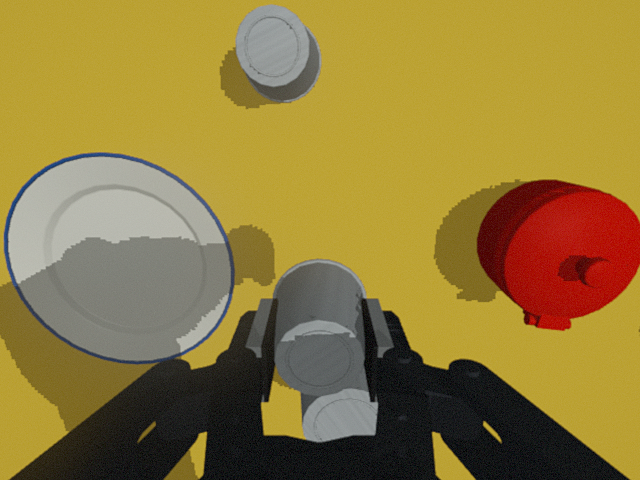

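The plate rim is fully visible, centred near (120,257) in the picture. The fitted centre is (0.5165, 0.3312) with r 0.089 and floor z 4.8 mm. Going over it.

Request:
move_arm --series '[{"rot": [0,0,0],"dp": [0.3,0,-1.0],"grip": 20},{"rot": [0,0,0],"dp": [0.5,0,-2.0],"grip": 20},{"rot": [0,0,0],"dp": [0.75,0,-3.0],"grip": 20},{"rot": [0,0,0],"dp": [0.86,0,-3.8],"grip": 20},{"rot": [0,0,0],"dp": [0.86,0,-3.9],"grip": 20}]'

```text
t: 6.07
tool_pos: [0.5149, 0.3336, 0.176]
ee_rot: [-0.009, 2.221, -2.214]
ft_force: [-1.6, 0.3, -0.1]
width: 0.401
```

Request:
move_arm --series '[{"rot": [0,0,0],"dp": [0,0.7,0],"grip": 20},{"rot": [0,0,0],"dp": [0,1.4,0],"grip": 20},{"rot": [0,0,0],"dp": [0,2.0,0],"grip": 20},{"rot": [0,0,0],"dp": [0,2.2,0],"grip": 20},{"rot": [0,0,0],"dp": [0,2.2,0],"grip": 20}]'

```text
t: 6.48
tool_pos: [0.5165, 0.3259, 0.0859]
ee_rot: [0.004, -2.218, 2.222]
ft_force: [-0.4, -0.2, 1.0]
width: 0.401
```

```bash
python3 - <<'E'
from h import *
plan()
plate('w6.png')
look('cup_smallest')
plan([.5165,.3312,.042])
E
```

```text
p [0.5165 0.3259 0.0859] w 0.401 F [-0.4 -0.2  1. ] t 6.48
plate 0.86 [302. 222.] rim circle [0.5167 0.3317] r 0.0889 n 3556 res 0.0007 x,y range [0.18 0.18] floor z 0.0047
cup_smallest 0.81 [320. 328.] ztop 0.0964 circle [0.5182 0.3269] r 0.0162 mean [0.5194 0.3269] zrange [0.053 0.098]
p [0.5183 0.3272 0.0894] w 0.403 F [ 0.   0.5 -0.6] t 6.68
[0.5165, 0.3312, 0.042] dp [ 0.05  1.19 -0.1 ]
```

Request:
move_arm --series '[{"rot": [0,0,0],"dp": [0.03,0.4,-0.11],"grip": 20},{"rot": [0,0,0],"dp": [0.03,0.8,-0.11],"grip": 20},{"rot": [0,0,0],"dp": [0.03,1.0,-0.11],"grip": 20},{"rot": [0,0,0],"dp": [0.03,1.1,-0.11],"grip": 20},{"rot": [0,0,0],"dp": [0.03,1.17,-0.11],"grip": 20}]'

```text
t: 7.1
tool_pos: [0.5165, 0.3312, 0.0413]
ee_rot: [0.0, 2.221, -2.221]
ft_force: [-0.0, -0.5, -0.2]
width: 0.406
```

Request:
move_arm --series '[{"rot": [0,0,0],"dp": [0,0,0],"grip": 20},{"rot": [0,0,0],"dp": [0,0,0],"grip": 20},{"rot": [0,0,0],"dp": [0,0,0],"grip": 20}]'

```text
t: 7.35
tool_pos: [0.5166, 0.3313, 0.0417]
ee_rot: [0.0, 2.222, -2.22]
ft_force: [-0.2, -0.3, -0.9]
width: 0.404
```

```bash
python3 - <<'E'
from h import *
plan()
look('cup_smallest','w7.png')
E
```

```text
p [0.5166 0.3313 0.0417] w 0.404 F [-0.2 -0.3 -0.9] t 7.35
cup_smallest 0.67 [321. 327.] ztop 0.0494 circle [0.5168 0.3313] r 0.0162 mean [0.5181 0.3313] zrange [0.007 0.051]
```

Request:
move_arm --series '[{"rot": [0,0,0],"dp": [0,0.02,0],"grip": 20},{"rot": [0,0,0],"dp": [0,0.02,0],"grip": 45},{"rot": [0,0,0],"dp": [0,0.02,0],"grip": 60},{"rot": [0,0,0],"dp": [0,0.02,0],"grip": 75},{"rot": [0,0,0],"dp": [0,0.02,0],"grip": 75}]'

```text
t: 7.87
tool_pos: [0.5162, 0.3312, 0.0401]
ee_rot: [-0.001, 2.221, -2.221]
ft_force: [-0.4, 1.0, 0.4]
width: 0.751
```

Request:
move_arm --series '[{"rot": [0,0,0],"dp": [0,-0.2,0],"grip": 75},{"rot": [0,0,0],"dp": [0,-0.8,0],"grip": 75},{"rot": [0,0,0],"dp": [0,-1.6,0],"grip": 75},{"rot": [0,0,0],"dp": [0,-2.4,0],"grip": 75},{"rot": [0,0,0],"dp": [0,-3.2,0],"grip": 75}]'

```text
t: 8.28
tool_pos: [0.5159, 0.3311, 0.1701]
ee_rot: [-0.001, 2.221, -2.221]
ft_force: [0.2, -0.7, -0.4]
width: 0.75
```

```bash
python3 - <<'E'
from h import *
plan([.665,.195,.18])
look('cup_smallest'); plate('w8.png')
E
```

```text
p [0.5159 0.3311 0.1701] w 0.75 F [ 0.2 -0.7 -0.4] t 8.28
[0.665, 0.195, 0.18] dp [-3.72 -0.25  3.4 ]
plate 0.63 [326. 201.] rim circle [0.5165 0.3318] r 0.089 n 1666 res 0.0006 x,y range [0.18 0.18] floor z 0.0047
```

View pics/w8.png

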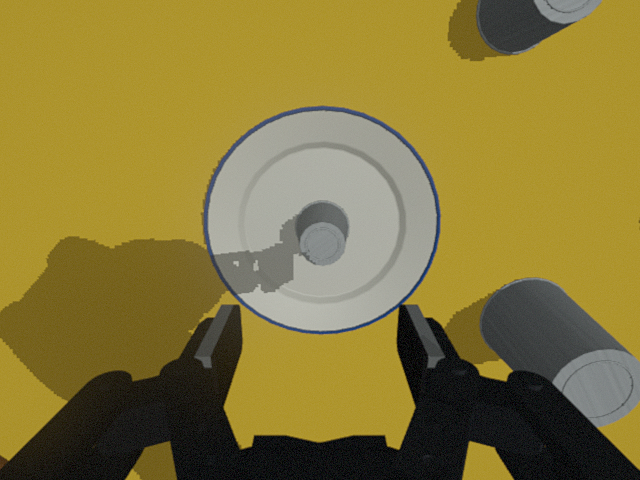

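The smallest cup stands centred on the plate, top at (322,243). Next is the second cup.

Request:
move_arm --series '[{"rot": [0,0,0],"dp": [-0.5,-0.3,0.5],"grip": 90},{"rot": [0,0,0],"dp": [-1.2,-0.3,1.1],"grip": 90},{"rot": [0,0,0],"dp": [-1.9,-0.3,1.7],"grip": 90},{"rot": [0,0,0],"dp": [-2.6,-0.3,2.35],"grip": 90},{"rot": [0,0,0],"dp": [-3.3,-0.3,3.0],"grip": 90}]'

```text
t: 8.9
tool_pos: [0.6488, 0.2098, 0.179]
ee_rot: [0.003, -2.22, 2.222]
ft_force: [0.8, 0.6, -0.5]
width: 0.9
```

Request:
move_arm --series '[{"rot": [0,0,0],"dp": [-0.4,0,0.4],"grip": 90},{"rot": [0,0,0],"dp": [-0.45,0,0.4],"grip": 90},{"rot": [0,0,0],"dp": [-0.45,0,0.4],"grip": 90},{"rot": [0,0,0],"dp": [-0.45,0,0.4],"grip": 90}]'

```text
t: 9.23
tool_pos: [0.6653, 0.1959, 0.179]
ee_rot: [0.003, -2.221, 2.221]
ft_force: [-0.9, 1.5, -0.2]
width: 0.9
```

```bash
python3 - <<'E'
from h import *
look('cup_second','w9.png')
plan([.668,.194,.053])
E
```

```text
cup_second 0.65 [315. 224.] ztop 0.0608 circle [0.67   0.1988] r 0.0208 mean [0.6707 0.1988] zrange [0.002 0.062]
p [0.6652 0.1967 0.1797] w 0.902 F [ 0.4 -0.4  0.4] t 9.33
[0.668, 0.194, 0.053] dp [-0.07  3.17  0.07]
```

Request:
move_arm --series '[{"rot": [0,0,0],"dp": [-0.12,0.9,-0.06],"grip": 90},{"rot": [0,0,0],"dp": [-0.12,1.8,-0.06],"grip": 90},{"rot": [0,0,0],"dp": [-0.12,2.5,-0.06],"grip": 90},{"rot": [0,0,0],"dp": [-0.12,3.0,-0.06],"grip": 90},{"rot": [0,0,0],"dp": [-0.12,3.2,-0.06],"grip": 90}]'

```text
t: 9.75
tool_pos: [0.6686, 0.1984, 0.0488]
ee_rot: [0.007, -2.219, 2.222]
ft_force: [-1.0, -0.8, 0.5]
width: 0.896
```

Request:
move_arm --series '[{"rot": [0,0,0],"dp": [0,0,0],"grip": 90},{"rot": [0,0,0],"dp": [0,0,0],"grip": 90},{"rot": [0,0,0],"dp": [0,0,0],"grip": 90}]'

```text
t: 10.0
tool_pos: [0.6719, 0.1984, 0.054]
ee_rot: [0.002, 2.221, -2.219]
ft_force: [0.9, 0.2, 0.1]
width: 0.901
```

```bash
python3 - <<'E'
from h import *
plan([.67,.1988,.053])
look('cup_second')
E
```

```text
p [0.6719 0.1984 0.054 ] w 0.901 F [0.9 0.2 0.1] t 10.0
[0.67, 0.1988, 0.053] dp [ 0.05  0.02 -0.01]
cup_second 0.8 [318. 325.] ztop 0.0608 circle [0.6699 0.199 ] r 0.0212 mean [0.6714 0.1989] zrange [0.002 0.062]
```

Aligned within 2 mm. Grip and lift.

Request:
move_arm --series '[{"rot": [0,0,0],"dp": [0.02,0,0],"grip": 60},{"rot": [0,0,0],"dp": [0.02,0,0],"grip": 30},{"rot": [0,0,0],"dp": [0.02,0,0],"grip": 30},{"rot": [0,0,0],"dp": [0.02,0,0],"grip": 30},{"rot": [0,0,0],"dp": [0.02,0,0],"grip": 30}]'

```text
t: 10.52
tool_pos: [0.6706, 0.1979, 0.0534]
ee_rot: [0.001, 2.221, -2.22]
ft_force: [-3.1, -0.9, 12.3]
width: 0.511
```

Request:
move_arm --series '[{"rot": [0,0,0],"dp": [0,-0.2,0],"grip": 30},{"rot": [0,0,0],"dp": [0,-0.8,0],"grip": 30},{"rot": [0,0,0],"dp": [0,-1.6,0],"grip": 30},{"rot": [0,0,0],"dp": [0,-2.4,0],"grip": 30},{"rot": [0,0,0],"dp": [0,-3.2,0],"grip": 30}]'

```text
t: 10.93
tool_pos: [0.67, 0.1975, 0.1819]
ee_rot: [-0.001, 2.221, -2.221]
ft_force: [-0.1, -0.0, -0.3]
width: 0.512
```

```bash
python3 - <<'E'
from h import *
plan([.5166,.3313,.18])
look('cup_second')
E
```

```text
p [0.67   0.1975 0.1819] w 0.512 F [-0.1 -0.  -0.3] t 10.93
[0.5166, 0.3313, 0.18] dp [ 3.83  0.05 -3.35]
cup_second 0.96 [318. 324.] ztop 0.1892 circle [0.6694 0.1976] r 0.0211 mean [0.671  0.1976] zrange [0.131 0.19 ]
```

Request:
move_arm --series '[{"rot": [0,0,0],"dp": [0.5,0,-0.5],"grip": 30},{"rot": [0,0,0],"dp": [1.2,0,-1.1],"grip": 30},{"rot": [0,0,0],"dp": [1.9,0,-1.7],"grip": 30},{"rot": [0,0,0],"dp": [2.6,0,-2.3],"grip": 30},{"rot": [0,0,0],"dp": [3.3,0,-2.9],"grip": 30}]'

```text
t: 11.45
tool_pos: [0.5368, 0.3143, 0.1803]
ee_rot: [0.0, 2.222, -2.221]
ft_force: [0.7, 1.2, -1.2]
width: 0.513
```

Request:
move_arm --series '[{"rot": [0,0,0],"dp": [0.4,0,-0.3],"grip": 30},{"rot": [0,0,0],"dp": [0.53,0.4,-0.45],"grip": 30},{"rot": [0,0,0],"dp": [0.53,0.9,-0.45],"grip": 30},{"rot": [0,0,0],"dp": [0.53,1.1,-0.45],"grip": 30},{"rot": [0,0,0],"dp": [0.53,1.1,-0.45],"grip": 30}]'

```text
t: 11.87
tool_pos: [0.5163, 0.3307, 0.1344]
ee_rot: [0.003, -2.218, 2.223]
ft_force: [-0.4, -0.9, 0.1]
width: 0.517
```

```bash
python3 - <<'E'
from h import *
plan()
plate('w10.png')
look('cup_second'); look('cup_smallest')
plan([.5166,.3313,.0577])
E
```

```text
p [0.5163 0.3307 0.1344] w 0.517 F [-0.4 -0.9  0.1] t 11.87
plate 0.79 [315. 198.] rim circle [0.5166 0.3318] r 0.089 n 1862 res 0.0006 x,y range [0.15 0.18] floor z 0.0047
cup_second 0.7 [320. 325.] ztop 0.1437 circle [0.5169 0.3312] r 0.0211 mean [0.5184 0.3312] zrange [0.085 0.145]
cup_smallest 0.77 [320. 227.] ztop 0.0408 circle [0.5164 0.3312] r 0.0172 mean [0.5316 0.3311] zrange [0.005 0.07 ]
p [0.5176 0.3316 0.1371] w 0.514 F [ 1.  -0.1 -0.7] t 12.17
[0.5166, 0.3313, 0.0577] dp [0.03 1.98 0.01]
```

View pics/w10.png

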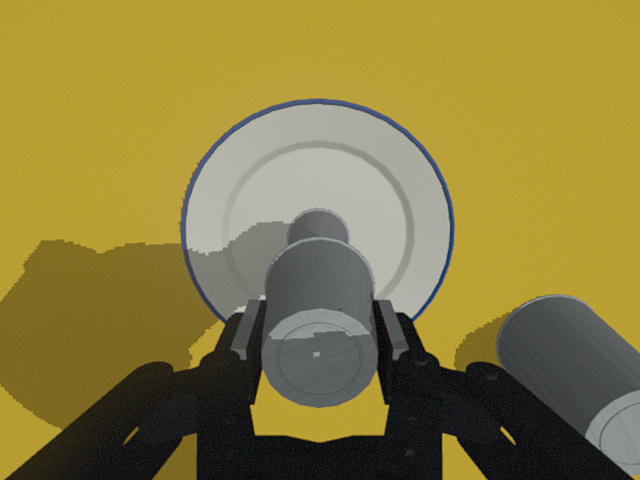

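The held cup at (320,350) lines up over the smallest at (318,225). Both are within 1 mm of (0.5166, 0.3313). Lowering.

Request:
move_arm --series '[{"rot": [0,0,0],"dp": [0.01,0.4,0],"grip": 30},{"rot": [0,0,0],"dp": [0.01,0.8,0],"grip": 30},{"rot": [0,0,0],"dp": [0.01,1.2,0],"grip": 30},{"rot": [0,0,0],"dp": [0.01,1.6,0],"grip": 30},{"rot": [0,0,0],"dp": [0.01,1.9,0],"grip": 30}]'

```text
t: 12.58
tool_pos: [0.5168, 0.3314, 0.0595]
ee_rot: [-0.0, 2.221, -2.221]
ft_force: [-0.6, 0.7, -0.0]
width: 0.509
```

Request:
move_arm --series '[{"rot": [0,0,0],"dp": [0,0.04,0],"grip": 30},{"rot": [0,0,0],"dp": [0,0.07,0],"grip": 30},{"rot": [0,0,0],"dp": [0,0.07,0],"grip": 30},{"rot": [0,0,0],"dp": [0,0.07,0],"grip": 30}]'

```text
t: 12.92
tool_pos: [0.517, 0.3317, 0.0578]
ee_rot: [0.0, 2.221, -2.221]
ft_force: [0.3, -0.0, 0.8]
width: 0.514
```

```bash
python3 - <<'E'
from h import *
plan()
look('cup_second')
E
```

```text
p [0.517  0.3317 0.0578] w 0.514 F [ 0.3 -0.   0.8] t 12.92
cup_second 0.67 [318. 327.] ztop 0.0651 circle [0.5164 0.3316] r 0.0212 mean [0.5179 0.3317] zrange [0.007 0.066]
cup_second 0.45 [615. 410.] ztop 0.0402 circle [0.4455 0.1802] r 0.0093 mean [0.447  0.1847] zrange [0.002 0.047]
```

Top at 65 mm means it is down within about 0.5 mm. Release and rise.

Request:
move_arm --series '[{"rot": [0,0,0],"dp": [0,0.02,0],"grip": 30},{"rot": [0,0,0],"dp": [0,0.02,0],"grip": 55},{"rot": [0,0,0],"dp": [0,0.02,0],"grip": 70},{"rot": [0,0,0],"dp": [0,0.02,0],"grip": 85},{"rot": [0,0,0],"dp": [0,0.02,0],"grip": 85}]'

```text
t: 13.43
tool_pos: [0.5166, 0.3316, 0.0566]
ee_rot: [-0.0, 2.221, -2.221]
ft_force: [1.2, 0.6, -0.1]
width: 0.853
```

Request:
move_arm --series '[{"rot": [0,0,0],"dp": [0,-0.2,0],"grip": 85},{"rot": [0,0,0],"dp": [0,-0.9,0],"grip": 85},{"rot": [0,0,0],"dp": [0,-1.8,0],"grip": 85},{"rot": [0,0,0],"dp": [0,-2.7,0],"grip": 85},{"rot": [0,0,0],"dp": [0,-3.6,0],"grip": 85}]'

```text
t: 13.85
tool_pos: [0.5163, 0.3314, 0.2027]
ee_rot: [-0.001, 2.221, -2.221]
ft_force: [0.5, 1.4, -0.0]
width: 0.85
```

```bash
python3 - <<'E'
from h import *
look('cup_second'); plate()
plan([.469,-.174,.20])
E
```

```text
cup_second 0.59 [319. 223.] ztop 0.0648 circle [0.5163 0.3316] r 0.0209 mean [0.5169 0.3316] zrange [0.005 0.066]
plate 0.6 [322. 187.] rim circle [0.5165 0.3318] r 0.089 n 1271 res 0.0005 x,y range [0.18 0.18] floor z 0.0047
p [0.517  0.3318 0.2022] w 0.854 F [ 0.3 -0.1 -1.2] t 14.05
[0.469, -0.174, 0.2] dp [ 1.2   0.04 12.64]
```

Request:
move_arm --series '[{"rot": [0,0,0],"dp": [0.1,0,0.8],"grip": 100},{"rot": [0,0,0],"dp": [0.2,0,1.7],"grip": 100},{"rot": [0,0,0],"dp": [0.3,0,2.6],"grip": 100},{"rot": [0,0,0],"dp": [0.35,0,3.5],"grip": 100},{"rot": [0,0,0],"dp": [0.4,0,4.4],"grip": 100}]'

```text
t: 14.47
tool_pos: [0.4995, 0.1537, 0.1995]
ee_rot: [0.003, -2.22, 2.222]
ft_force: [1.6, -0.2, 0.1]
width: 0.997
```

Request:
move_arm --series '[{"rot": [0,0,0],"dp": [0.1,0,1.0],"grip": 100},{"rot": [0,0,0],"dp": [0.2,0,2.0],"grip": 100},{"rot": [0,0,0],"dp": [0.3,0,3.0],"grip": 100},{"rot": [0,0,0],"dp": [0.4,0,4.0],"grip": 100},{"rot": [0,0,0],"dp": [0.5,0,4.8],"grip": 100}]'

```text
t: 14.88
tool_pos: [0.4793, -0.0394, 0.1997]
ee_rot: [0.001, -2.22, 2.22]
ft_force: [0.6, -0.2, -0.1]
width: 0.998
```

Request:
move_arm --series '[{"rot": [0,0,0],"dp": [0.1,0,1.0],"grip": 100},{"rot": [0,0,0],"dp": [0.2,0,2.0],"grip": 100},{"rot": [0,0,0],"dp": [0.3,0,2.9],"grip": 100},{"rot": [0,0,0],"dp": [0.3,0,3.35],"grip": 100},{"rot": [0,0,0],"dp": [0.3,0,3.35],"grip": 100}]'

```text
t: 15.3
tool_pos: [0.4674, -0.1747, 0.1996]
ee_rot: [-0.004, -2.217, 2.219]
ft_force: [-1.2, 0.3, -0.7]
width: 0.995
```

```bash
python3 - <<'E'
from h import *
plan([.469,-.174,.069])
look('cup_third','w11.png')
plan([.469,-.174,.069])
E
```

```text
p [ 0.4674 -0.1747  0.1996] w 0.995 F [-1.2  0.3 -0.7] t 15.3
[0.469, -0.174, 0.069] dp [-0.05  3.26 -0.02]
cup_third 0.6 [318. 219.] ztop 0.0768 circle [ 0.4693 -0.1732] r 0.026 mean [ 0.4702 -0.1731] zrange [0.001 0.078]
p [ 0.4681 -0.1708  0.1996] w 1.003 F [ 1.5  0.4 -0.7] t 15.4
[0.469, -0.174, 0.069] dp [-0.03  3.26  0.08]
```

View pics/w11.png

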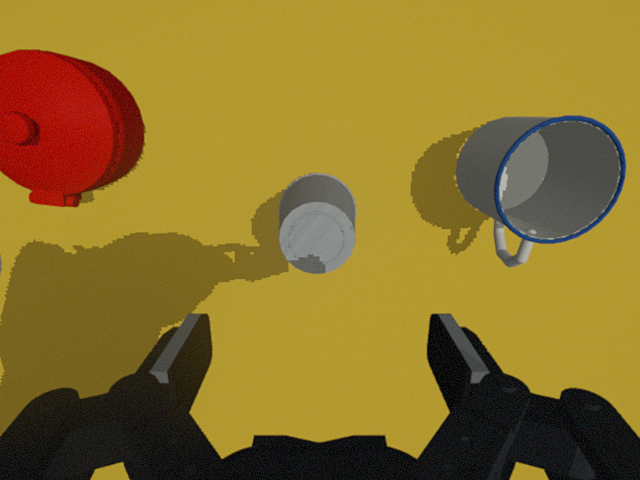

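The third cup is at (318,220), clear of the mug at (540,180). Descending.

Request:
move_arm --series '[{"rot": [0,0,0],"dp": [-0.02,0.9,0.06],"grip": 100},{"rot": [0,0,0],"dp": [-0.02,1.8,0.06],"grip": 100},{"rot": [0,0,0],"dp": [-0.02,2.6,0.06],"grip": 100},{"rot": [0,0,0],"dp": [-0.02,3.1,0.06],"grip": 100},{"rot": [0,0,0],"dp": [-0.02,3.3,0.06],"grip": 100}]'

```text
t: 15.82
tool_pos: [0.4679, -0.1709, 0.0653]
ee_rot: [0.008, -2.222, 2.218]
ft_force: [-0.1, -0.0, 0.5]
width: 1.0
```

Request:
move_arm --series '[{"rot": [0,0,0],"dp": [0,0,0],"grip": 100},{"rot": [0,0,0],"dp": [0,0,0],"grip": 100},{"rot": [0,0,0],"dp": [0,0,0],"grip": 100}]'

```text
t: 16.07
tool_pos: [0.4705, -0.1727, 0.0698]
ee_rot: [0.001, 2.22, -2.22]
ft_force: [0.3, 1.1, 0.1]
width: 1.002
```

```bash
python3 - <<'E'
from h import *
plan([.4693,-.1732,.069])
look('cup_third')
E
```

```text
p [ 0.4705 -0.1727  0.0698] w 1.002 F [0.3 1.1 0.1] t 16.07
[0.4693, -0.1732, 0.069] dp [0.03 0.02 0.01]
cup_third 0.59 [321. 320.] ztop 0.0768 circle [ 0.4692 -0.1731] r 0.0262 mean [ 0.4713 -0.173 ] zrange [0.002 0.078]
```

Request:
move_arm --series '[{"rot": [0,0,0],"dp": [0.01,0.02,0],"grip": 70},{"rot": [0,0,0],"dp": [0.01,0.02,0],"grip": 40},{"rot": [0,0,0],"dp": [0.01,0.02,0],"grip": 40},{"rot": [0,0,0],"dp": [0.01,0.02,0],"grip": 40},{"rot": [0,0,0],"dp": [0.01,0.02,0],"grip": 40}]'

```text
t: 16.58
tool_pos: [0.4697, -0.1732, 0.069]
ee_rot: [0.001, 2.22, -2.221]
ft_force: [-7.8, 0.7, 25.0]
width: 0.642
```

Request:
move_arm --series '[{"rot": [0,0,0],"dp": [0,-0.2,0],"grip": 40},{"rot": [0,0,0],"dp": [0,-0.9,0],"grip": 40},{"rot": [0,0,0],"dp": [0,-1.8,0],"grip": 40},{"rot": [0,0,0],"dp": [0,-2.7,0],"grip": 40},{"rot": [0,0,0],"dp": [0,-3.6,0],"grip": 40}]'

```text
t: 17.0
tool_pos: [0.4687, -0.1728, 0.2136]
ee_rot: [0.001, -2.222, 2.221]
ft_force: [1.5, -0.9, -0.9]
width: 0.637
```

Request:
move_arm --series '[{"rot": [0,0,0],"dp": [0,-0.2,0],"grip": 40},{"rot": [0,0,0],"dp": [0,-0.2,0],"grip": 40}]'

```text
t: 17.17
tool_pos: [0.4705, -0.1732, 0.2228]
ee_rot: [0.006, 2.217, -2.22]
ft_force: [-0.2, 0.0, -0.4]
width: 0.64
```

```bash
python3 - <<'E'
from h import *
plan([.5166,.3315,.215])
look('cup_third')
E
```

```text
p [ 0.4705 -0.1732  0.2228] w 0.64 F [-0.2  0.  -0.4] t 17.17
[0.5166, 0.3315, 0.215] dp [ -1.15   0.19 -12.62]
cup_third 0.93 [318. 320.] ztop 0.2303 circle [ 0.4704 -0.1734] r 0.0261 mean [ 0.4724 -0.1733] zrange [0.156 0.232]
```

Request:
move_arm --series '[{"rot": [0,0,0],"dp": [-0.1,0,-0.7],"grip": 40},{"rot": [0,0,0],"dp": [-0.2,0,-1.6],"grip": 40},{"rot": [0,0,0],"dp": [-0.3,0,-2.5],"grip": 40},{"rot": [0,0,0],"dp": [-0.4,0,-3.4],"grip": 40},{"rot": [0,0,0],"dp": [-0.5,0,-4.3],"grip": 40}]'

```text
t: 17.68
tool_pos: [0.4882, 0.0007, 0.2181]
ee_rot: [0.003, -2.22, 2.22]
ft_force: [0.6, -0.9, -0.4]
width: 0.638
```

Request:
move_arm --series '[{"rot": [0,0,0],"dp": [-0.1,0,-1.0],"grip": 40},{"rot": [0,0,0],"dp": [-0.2,0,-2.0],"grip": 40},{"rot": [0,0,0],"dp": [-0.3,0,-3.0],"grip": 40},{"rot": [0,0,0],"dp": [-0.4,0,-4.0],"grip": 40},{"rot": [0,0,0],"dp": [-0.5,0,-4.8],"grip": 40}]'

```text
t: 18.1
tool_pos: [0.5079, 0.1941, 0.2179]
ee_rot: [0.005, -2.221, 2.221]
ft_force: [0.8, -0.3, -1.7]
width: 0.637
```

Request:
move_arm --series '[{"rot": [0,0,0],"dp": [-0.1,0,-0.9],"grip": 40},{"rot": [0,0,0],"dp": [-0.15,0,-1.8],"grip": 40},{"rot": [0,0,0],"dp": [-0.15,0,-2.7],"grip": 40},{"rot": [0,0,0],"dp": [-0.15,0.6,-3.3],"grip": 40},{"rot": [0,0,0],"dp": [-0.15,1.2,-3.5],"grip": 40}]'

```text
t: 18.52
tool_pos: [0.5137, 0.336, 0.17]
ee_rot: [-0.006, 2.222, -2.217]
ft_force: [-0.1, -1.0, -1.6]
width: 0.637
```

Request:
move_arm --series '[{"rot": [0,0,0],"dp": [0,0,0],"grip": 40},{"rot": [0,0,0],"dp": [0,0,0],"grip": 40},{"rot": [0,0,0],"dp": [0,0,0],"grip": 40}]'

```text
t: 18.77
tool_pos: [0.5151, 0.3301, 0.1714]
ee_rot: [0.001, -2.22, 2.222]
ft_force: [1.0, -0.2, -0.4]
width: 0.637
```

```bash
python3 - <<'E'
from h import *
plan([.5166,.3315,.0735])
plate('w12.png')
look('cup_third'); look('cup_second')
plan([.5166,.3315,.0735])
E
```

```text
p [0.5151 0.3301 0.1714] w 0.637 F [ 1.  -0.2 -0.4] t 18.77
[0.5166, 0.3315, 0.0735] dp [-0.04  2.45 -0.04]
cup_third 0.89 [320. 320.] ztop 0.1801 circle [0.5157 0.3302] r 0.0262 mean [0.5176 0.3302] zrange [0.105 0.181]
cup_second 0.68 [320. 207.] ztop 0.0517 circle [0.5171 0.3316] r 0.0215 mean [0.5363 0.3322] zrange [0.004 0.058]
p [0.5155 0.3308 0.1726] w 0.639 F [ 0.8 -0.1 -0.3] t 19.07
[0.5166, 0.3315, 0.0735] dp [-0.02  2.48 -0.02]
```

View pics/w12.png

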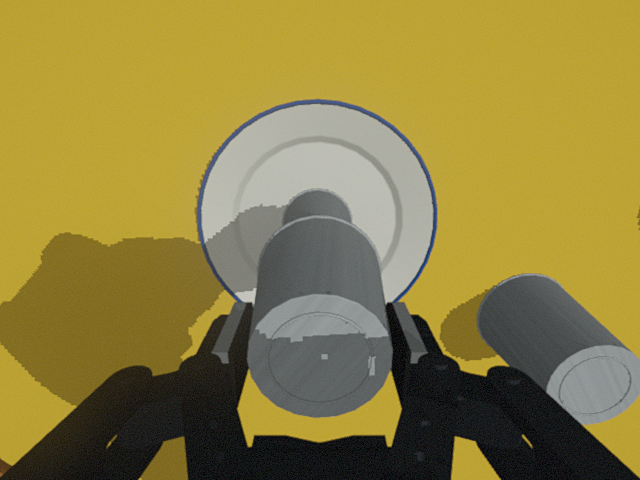

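The third cup at (320,355) lines up with the nest at (318,205), about 1 mm off. Lowering with a small correction.

Request:
move_arm --series '[{"rot": [0,0,0],"dp": [-0.02,0.5,-0.02],"grip": 40},{"rot": [0,0,0],"dp": [-0.02,1.0,-0.02],"grip": 40},{"rot": [0,0,0],"dp": [-0.02,1.5,-0.02],"grip": 40},{"rot": [0,0,0],"dp": [-0.02,2.0,-0.02],"grip": 40},{"rot": [0,0,0],"dp": [-0.02,2.35,-0.02],"grip": 40}]'

```text
t: 19.48
tool_pos: [0.5156, 0.3315, 0.0766]
ee_rot: [0.001, -2.221, 2.222]
ft_force: [-0.4, 0.3, -1.5]
width: 0.641
```

Request:
move_arm --series '[{"rot": [0,0,0],"dp": [0,0.06,0],"grip": 40},{"rot": [0,0,0],"dp": [0,0.12,0],"grip": 40},{"rot": [0,0,0],"dp": [0,0.12,0],"grip": 40},{"rot": [0,0,0],"dp": [0,0.12,0],"grip": 40}]'

```text
t: 19.82
tool_pos: [0.5164, 0.3322, 0.0742]
ee_rot: [0.001, 2.222, -2.22]
ft_force: [-0.1, 0.4, -0.9]
width: 0.641
```

```bash
python3 - <<'E'
from h import *
plan()
look('cup_third')
E
```

```text
p [0.5164 0.3322 0.0742] w 0.641 F [-0.1  0.4 -0.9] t 19.82
cup_third 0.57 [320. 319.] ztop 0.0816 circle [0.5162 0.3322] r 0.0262 mean [0.5182 0.3321] zrange [0.008 0.083]
```

Request:
move_arm --series '[{"rot": [0,0,0],"dp": [0,0.03,0],"grip": 40},{"rot": [0,0,0],"dp": [0,0.03,0],"grip": 66},{"rot": [0,0,0],"dp": [0,0.03,0],"grip": 80},{"rot": [0,0,0],"dp": [0,0.03,0],"grip": 95},{"rot": [0,0,0],"dp": [0,0.03,0],"grip": 95}]'

```text
t: 20.33
tool_pos: [0.5159, 0.332, 0.0718]
ee_rot: [-0.0, 2.221, -2.221]
ft_force: [0.1, -0.1, -0.5]
width: 0.948
```

Request:
move_arm --series '[{"rot": [0,0,0],"dp": [0,-0.2,0],"grip": 95},{"rot": [0,0,0],"dp": [0,-0.9,0],"grip": 95},{"rot": [0,0,0],"dp": [0,-1.8,0],"grip": 95},{"rot": [0,0,0],"dp": [0,-2.7,0],"grip": 95},{"rot": [0,0,0],"dp": [0,-3.6,0],"grip": 95}]'

```text
t: 20.75
tool_pos: [0.5154, 0.3318, 0.2179]
ee_rot: [-0.001, 2.221, -2.221]
ft_force: [0.8, -0.1, -0.1]
width: 0.946
```

```bash
python3 - <<'E'
from h import *
look('cup_third'); plate(); look('cup_largest')
plan([.435,.149,.22])
E
```

```text
cup_third 0.91 [316. 218.] ztop 0.0808 circle [0.5164 0.3325] r 0.026 mean [0.5172 0.3325] zrange [0.006 0.082]
plate 0.81 [328. 174.] rim circle [0.5165 0.3318] r 0.089 n 1106 res 0.0005 x,y range [0.18 0.18] floor z 0.0047
cup_largest 0.82 [530. 321.] ztop 0.0928 circle [0.4321 0.1534] r 0.0312 mean [0.4337 0.1542] zrange [0.003 0.094]
p [0.5154 0.3316 0.2151] w 0.951 F [-0.8 -0.2 -0.9] t 21.05
[0.435, 0.149, 0.22] dp [ 2.01 -0.12  4.56]
```

Request:
move_arm --series '[{"rot": [0,0,0],"dp": [0.3,0,0.7],"grip": 100},{"rot": [0,0,0],"dp": [0.7,0,1.5],"grip": 100},{"rot": [0,0,0],"dp": [1.1,0,2.4],"grip": 100},{"rot": [0,0,0],"dp": [1.5,0,3.3],"grip": 100},{"rot": [0,0,0],"dp": [1.9,0,4.1],"grip": 100}]'

```text
t: 21.47
tool_pos: [0.4382, 0.1656, 0.2144]
ee_rot: [0.003, -2.219, 2.221]
ft_force: [0.5, -0.7, -0.4]
width: 1.002
```

Request:
move_arm --series '[{"rot": [0,0,0],"dp": [0.18,0,0.38],"grip": 100},{"rot": [0,0,0],"dp": [0.18,0,0.38],"grip": 100},{"rot": [0,0,0],"dp": [0.18,0,0.38],"grip": 100},{"rot": [0,0,0],"dp": [0.18,0,0.38],"grip": 100}]'

```text
t: 21.8
tool_pos: [0.4328, 0.1532, 0.2153]
ee_rot: [-0.002, 2.222, -2.221]
ft_force: [1.5, 0.7, -0.4]
width: 1.0
```

```bash
python3 - <<'E'
from h import *
look('cup_largest','w13.png')
plan([.4325,.1525,.085]); print(bot.get_state()['joint_pos'].round(2))
E
```

```text
cup_largest 0.85 [324. 227.] ztop 0.0928 circle [0.4321 0.1531] r 0.0308 mean [0.4332 0.1532] zrange [0.003 0.094]
p [0.4328 0.1536 0.2153] w 1.001 F [-0.4  0.4 -0.3] t 21.9
[0.4325, 0.1525, 0.085] dp [0.01 3.26 0.03]
[-0.26  0.13 -0.24  2.1   0.04  0.92 -2.09]
```

Request:
move_arm --series '[{"rot": [0,0,0],"dp": [0.02,0.9,0.01],"grip": 100},{"rot": [0,0,0],"dp": [0.02,1.8,0.01],"grip": 100},{"rot": [0,0,0],"dp": [0.02,2.6,0.01],"grip": 100},{"rot": [0,0,0],"dp": [0.02,3.1,0.01],"grip": 100},{"rot": [0,0,0],"dp": [0.02,3.26,0.01],"grip": 100}]'

```text
t: 22.32
tool_pos: [0.4303, 0.1525, 0.0821]
ee_rot: [0.007, -2.219, 2.222]
ft_force: [-1.2, -0.1, 0.2]
width: 1.0
```

Request:
move_arm --series '[{"rot": [0,0,0],"dp": [0,0,0],"grip": 100},{"rot": [0,0,0],"dp": [0,0,0],"grip": 100},{"rot": [0,0,0],"dp": [0,0,0],"grip": 100}]'

```text
t: 22.57
tool_pos: [0.4327, 0.1529, 0.0866]
ee_rot: [0.001, 2.221, -2.219]
ft_force: [0.4, 0.0, -0.2]
width: 0.997
```

```bash
python3 - <<'E'
from h import *
plan([.4321,.1531,.085])
look('cup_largest')
E
```

```text
p [0.4327 0.1529 0.0866] w 0.997 F [ 0.4  0.  -0.2] t 22.57
[0.4321, 0.1531, 0.085] dp [ 0.02  0.04 -0.  ]
cup_largest 0.94 [321. 320.] ztop 0.0928 circle [0.432  0.1532] r 0.0312 mean [0.4344 0.1532] zrange [0.003 0.094]
```

Request:
move_arm --series '[{"rot": [0,0,0],"dp": [0.01,0.03,0],"grip": 80},{"rot": [0,0,0],"dp": [0.01,0.03,0],"grip": 50},{"rot": [0,0,0],"dp": [0.01,0.03,0],"grip": 50},{"rot": [0,0,0],"dp": [0.01,0.03,0],"grip": 50},{"rot": [0,0,0],"dp": [0.01,0.03,0],"grip": 50}]'

```text
t: 23.08
tool_pos: [0.4321, 0.1527, 0.0855]
ee_rot: [0.002, 2.221, -2.22]
ft_force: [-7.0, -0.2, 25.2]
width: 0.736
```

Request:
move_arm --series '[{"rot": [0,0,0],"dp": [0,-0.2,0],"grip": 50},{"rot": [0,0,0],"dp": [0,-0.9,0],"grip": 50},{"rot": [0,0,0],"dp": [0,-1.8,0],"grip": 50},{"rot": [0,0,0],"dp": [0,-2.7,0],"grip": 50},{"rot": [0,0,0],"dp": [0,-3.4,0],"grip": 50}]'

```text
t: 23.5
tool_pos: [0.4315, 0.1524, 0.2231]
ee_rot: [0.001, 2.221, -2.22]
ft_force: [1.0, -0.2, -2.0]
width: 0.736
```

Request:
move_arm --series '[{"rot": [0,0,0],"dp": [0,0,0],"grip": 50},{"rot": [0,0,0],"dp": [0,0,0],"grip": 50},{"rot": [0,0,0],"dp": [0,0,0],"grip": 50}]'

```text
t: 23.75
tool_pos: [0.4311, 0.1521, 0.2198]
ee_rot: [-0.001, 2.221, -2.222]
ft_force: [0.2, 0.5, -2.7]
width: 0.729
```

```bash
python3 - <<'E'
from h import *
plan([.5165,.3322,.22])
look('cup_largest')
E
```

```text
p [0.4311 0.1521 0.2198] w 0.729 F [ 0.2  0.5 -2.7] t 23.75
[0.5165, 0.3322, 0.22] dp [-2.14 -0.01 -4.5 ]
cup_largest 0.7 [322. 319.] ztop 0.2268 circle [0.431 0.152] r 0.0313 mean [0.4337 0.152 ] zrange [0.137 0.228]
```

Held, with the mouth at 0.134. Carrying it over the nest.

Request:
move_arm --series '[{"rot": [0,0,0],"dp": [-0.3,0,-0.6],"grip": 50},{"rot": [0,0,0],"dp": [-0.7,0,-1.4],"grip": 50},{"rot": [0,0,0],"dp": [-1.1,0,-2.3],"grip": 50},{"rot": [0,0,0],"dp": [-1.5,0,-3.2],"grip": 50},{"rot": [0,0,0],"dp": [-1.9,0,-4.0],"grip": 50}]'

```text
t: 24.27
tool_pos: [0.5074, 0.3144, 0.2186]
ee_rot: [0.003, -2.22, 2.222]
ft_force: [0.0, 0.3, -1.6]
width: 0.727
```

Request:
move_arm --series '[{"rot": [0,0,0],"dp": [-0.23,0,-0.5],"grip": 50},{"rot": [0,0,0],"dp": [-0.23,0,-0.5],"grip": 50},{"rot": [0,0,0],"dp": [-0.23,0,-0.5],"grip": 50},{"rot": [0,0,0],"dp": [-0.23,0,-0.5],"grip": 50},{"rot": [0,0,0],"dp": [-0.23,0,-0.5],"grip": 50}]'

```text
t: 24.68
tool_pos: [0.5163, 0.3312, 0.2195]
ee_rot: [0.001, -2.22, 2.222]
ft_force: [-0.4, -0.8, -2.1]
width: 0.733
```

```bash
python3 - <<'E'
from h import *
look('cup_largest','w14.png'); look('cup_third')
plan([.5165,.3322,.0895])
E
```

```text
cup_largest 0.75 [322. 319.] ztop 0.2264 circle [0.5165 0.331 ] r 0.0312 mean [0.5189 0.3312] zrange [0.137 0.228]
cup_largest 0.71 [319. 172.] ztop 0.0152 circle [0.5166 0.3314] r 0.0906 mean [0.5488 0.3316] zrange [0.003 0.019]
cup_third 0.78 [317. 189.] ztop 0.0657 circle [0.5172 0.3327] r 0.0266 mean [0.5419 0.3338] zrange [0.004 0.137]
p [0.5167 0.3317 0.2204] w 0.733 F [ 0.6  0.5 -1. ] t 24.88
[0.5165, 0.3322, 0.0895] dp [ 0.01  3.27 -0.01]
```

View pics/w14.png

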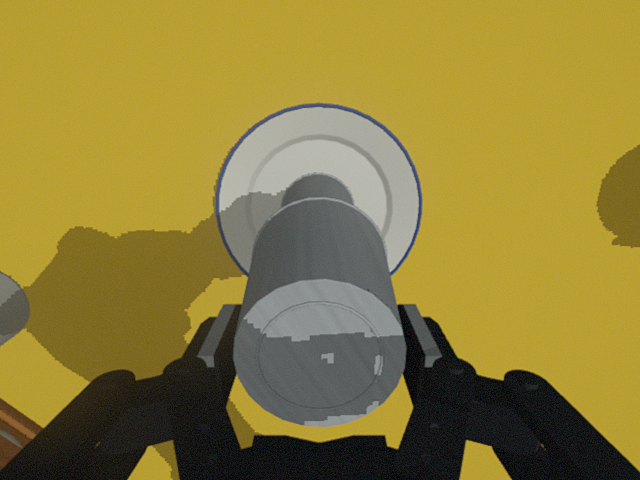

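The largest cup at (320,350) lines up with the nest at (317,190). Lowering.

Request:
move_arm --series '[{"rot": [0,0,0],"dp": [0,0.6,-0.02],"grip": 50},{"rot": [0,0,0],"dp": [0,1.2,-0.02],"grip": 50},{"rot": [0,0,0],"dp": [0,1.8,-0.02],"grip": 50},{"rot": [0,0,0],"dp": [0,2.4,-0.02],"grip": 50},{"rot": [0,0,0],"dp": [0,3.0,-0.02],"grip": 50}]'

```text
t: 25.3
tool_pos: [0.5167, 0.3328, 0.0995]
ee_rot: [0.001, 2.222, -2.221]
ft_force: [0.1, 0.3, -1.9]
width: 0.728
```

Request:
move_arm --series '[{"rot": [0,0,0],"dp": [0,0.12,0],"grip": 50},{"rot": [0,0,0],"dp": [0,0.22,0],"grip": 50},{"rot": [0,0,0],"dp": [0,0.22,0],"grip": 50},{"rot": [0,0,0],"dp": [0,0.22,0],"grip": 50},{"rot": [0,0,0],"dp": [0,0.22,0],"grip": 50}]'

```text
t: 25.72
tool_pos: [0.5173, 0.3336, 0.0929]
ee_rot: [0.002, 2.222, -2.219]
ft_force: [-0.1, -0.2, -1.7]
width: 0.733
```

```bash
python3 - <<'E'
from h import *
plan()
look('cup_largest')
E
```

```text
p [0.5173 0.3336 0.0929] w 0.733 F [-0.1 -0.2 -1.7] t 25.72
cup_largest 0.76 [325. 318.] ztop 0.0998 circle [0.5173 0.3335] r 0.0312 mean [0.5198 0.3336] zrange [0.01  0.101]
```

3 mm to go.

Request:
move_arm --series '[{"rot": [0,0,0],"dp": [0,0.03,0.02],"grip": 50},{"rot": [0,0,0],"dp": [0,0.06,0.02],"grip": 50},{"rot": [0,0,0],"dp": [0,0.08,0.02],"grip": 50},{"rot": [0,0,0],"dp": [0,0.08,0.02],"grip": 50},{"rot": [0,0,0],"dp": [0,0.08,0.02],"grip": 50}]'

```text
t: 26.23
tool_pos: [0.517, 0.3324, 0.0897]
ee_rot: [0.001, 2.221, -2.22]
ft_force: [-6.0, -4.7, 21.7]
width: 0.731
```

```bash
python3 - <<'E'
from h import *
plan()
look('cup_largest')
E
```

```text
p [0.517  0.3324 0.0897] w 0.731 F [-6.  -4.7 21.7] t 26.23
cup_largest 0.91 [321. 319.] ztop 0.0967 circle [0.517  0.3324] r 0.0312 mean [0.5194 0.3324] zrange [0.007 0.098]
```

It is fully down, with 22 N of light contact. Easing off, opening and rising.

Request:
move_arm --series '[{"rot": [0,0,0],"dp": [0,-0.02,0],"grip": 60},{"rot": [0,0,0],"dp": [0,-0.02,0],"grip": 76},{"rot": [0,0,0],"dp": [0,-0.02,0],"grip": 90},{"rot": [0,0,0],"dp": [0,-0.02,0],"grip": 100},{"rot": [0,0,0],"dp": [0,-0.02,0],"grip": 100}]'

```text
t: 26.75
tool_pos: [0.5166, 0.3324, 0.0888]
ee_rot: [-0.001, 2.221, -2.221]
ft_force: [-0.4, 0.1, 0.3]
width: 0.997
```

Request:
move_arm --series '[{"rot": [0,0,0],"dp": [0,-0.2,0],"grip": 100},{"rot": [0,0,0],"dp": [0,-0.9,0],"grip": 100},{"rot": [0,0,0],"dp": [0,-1.8,0],"grip": 100},{"rot": [0,0,0],"dp": [0,-2.7,0],"grip": 100},{"rot": [0,0,0],"dp": [0,-3.6,0],"grip": 100}]'

```text
t: 27.17
tool_pos: [0.5163, 0.3323, 0.2351]
ee_rot: [-0.001, 2.221, -2.221]
ft_force: [0.5, -0.2, 0.3]
width: 1.003
```

Request:
move_arm --series '[{"rot": [0,0,0],"dp": [0,0,0],"grip": 100},{"rot": [0,0,0],"dp": [0,0,0],"grip": 100},{"rot": [0,0,0],"dp": [0,0,0],"grip": 100}]'

```text
t: 27.42
tool_pos: [0.5165, 0.3322, 0.2331]
ee_rot: [-0.0, 2.221, -2.221]
ft_force: [-0.5, 0.3, 0.2]
width: 0.999
```

```bash
python3 - <<'E'
from h import *
look('cup_largest','w15.png'); plate(); plan()
im,d=viewer.get_image('scene'); save('s2.png',im)
E
```

```text
cup_largest 0.78 [321. 220.] ztop 0.0968 circle [0.5166 0.3322] r 0.0309 mean [0.5178 0.3322] zrange [0.005 0.098]
plate 0.61 [328. 163.] rim circle [0.5165 0.3318] r 0.089 n 1044 res 0.0005 x,y range [0.179 0.18 ] floor z 0.0047
p [0.5162 0.3321 0.2318] w 0.998 F [0.9 0.9 0.1] t 27.62
```

View pics/w15.png

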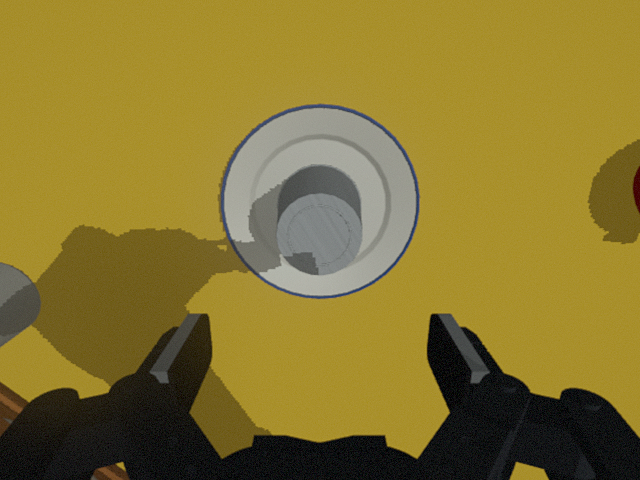

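View pics/s2.png

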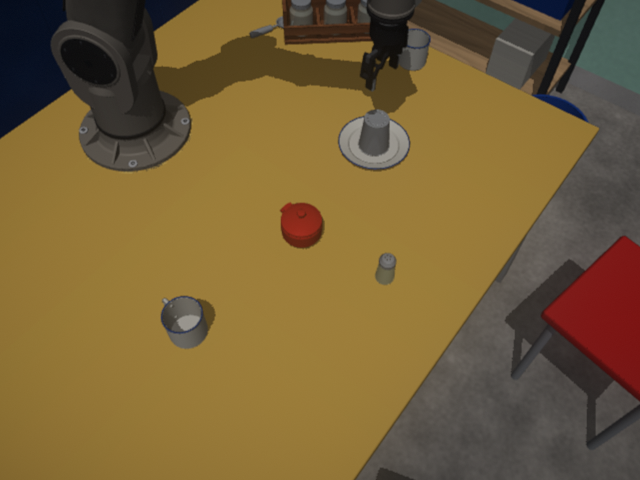

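The nest stands mid-plate at (320,235) in the wrist view and (375,132) in the scene view. The mug, sugar bowl and salt shaker are at their original pixels, and the gripper is clear. Handing in.

```bash
python3 -c "from rig import bot; print(bot.job_done())"
```

```text
the job is handed in; nothing more can be done
None
```

All four cups are nested upside down in the middle of the plate, smallest to largest. Each one was lowered to within about 1 mm of the plate before release, and the job was handed in at about 27.6 s. The hand-in reports no verdict.

**Largest cup:** it sits at (0.5166, 0.3322), and the plate centre is at (0.5165, 0.3318). Its top is at 96.8 mm against 92.8 mm on the table, so it rose by the 4 mm of the plate floor and the rim is fully down.

**Inner cups:** the second and third were checked after release and were within about 1 mm of the plate centre at the right heights. The smallest was confirmed only by its pose just before release and by the picture, because the detector missed it afterwards.

**Bystanders:** the mug, sugar bowl and salt shaker stand at their original pixels in the final scene picture, and the gripper is open and clear.

**Disagreements:** the fixed cameras differed by 5–9 mm at first, so I positioned everything with the wrist camera. The largest cup stopped 3 mm high on the first lowering. I corrected that, with a brief 22 N contact on the plate.

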